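# Twist a stuck parts cup out of its bench holder

## Robot

A 7-joint arm with a two-finger parallel gripper is mounted at the origin on the work surface. World frame = base frame: x ahead of the robot, y to its left, z up, the work surface at z = 0. Lengths are in mm, angles in rad, forces in N, time in s.
With the tool pointing down it reaches from about 400 to 875 mm from the base axis. Payload 4.4 kg.
Tool frame: the origin (TCP) lies midway between the tips of the shut fingers; the grasp point (between the pads) lies 19 mm behind it; z points along the fingers, y is the line along which they close (so a half turn about z gives the same grasp; the last joint's range is limited). The gripper opens to 85 mm and grips with 20 to 120 N. Pads are 22 mm wide; open, the fingers measure 114 mm over their backs; the gripper's body (76 mm by 85 mm) begins 54 mm behind the grasp point. The pads swing forward as they close: fully open they stand 13 mm farther back than shut.
Start: joints at [1.118, 0.628, 0.038, 1.517, -0.027, 0.996, -0.02], TCP at [245.227, -601.982, 195.913] pointing down, gripper open.
Joint ranges: [-3.06, 3.06], [-0.37, 2.12], [-1.25, 1.32], [0.18, 2.47], [-1.1, 4.24], [0.23, 1.98], [-2.94, 2.94]. Speed limits (rad/s): [2.57, 2.57, 3.14, 3.14, 3.14, 3.14, 3.14].

## Interface

Orientations are given as [roll, pitch, yaw] about the fixed x, y, z axes, in that order (R = Rz(yaw) Ry(pitch) Rx(roll)).
In Python, from cell import read_state, get_image, finish_job gives the robot as it stands.
- The arm moves only by the tool send_rows, never from a script. Its argument "series" is a list of rows, each an object of numbers: "ax", "ay", "az": the turn, a rotation vector about the tool's x, y, z in rad; "dx", "dy", "dz": the shift along the tool's x, y, z in cm; "hand": the closure, from 0 (fully open) to 1 (shut). In form: [{"ax": .., "ay": .., "az": .., "dx": .., "dy": .., "dz": .., "hand": ..}, ...]. A call has 1 to 10 rows; each row is the pose to reach, as a shift and turn from the pose commanded when the call began, along the tool's axes at that moment; what a row does not reach only later rows make up. A row lasts 1/10 s, in which the tool goes at most 50 mm and 8.59 degrees, less where a joint would pass 70% of its speed; a pose out of reach is approached as far as the arm can. A call with a gripper value outside its range is refused whole. The fingers move at their own pace and stop on an object; the grip force is fixed at half the most. Time passes only in rows, so rows that repeat a pose let the fingers close. It gives the time, the measured TCP pose, the force, the opening and the grip force at its end, in the units of the state.
- read_state(): the state, without advancing time (a new reading comes with each control period).
- get_image(name): name is "side" or "top" or "wrist"; returns a dict with "pixels" (420x560x3 uint8, red, green, blue), "mtx" (3x3 intrinsics, pixels), "k1" (the pictures are not rectified: a ray, as slopes to the right and down, at radius r is drawn at 1 + k1 r^2 times it, then the intrinsics apply), "R" (3x3) and "t" (3): a world point X has camera coordinates R X + t. Camera axes: x right, y down, z forward; pixel columns grow to the right and rows downward; lengths in mm; the calibration is good to about 2 mm. A picture is of the moment at which its call begins. There is no depth.
- finish_job(): hands the job in; it is judged then, once.
The state is a dict: "clock": time; "qpos": joint angles; "qd": joint speeds; "tau": joint torques, N m; "eef_pos": TCP position; "tool_rot": TCP orientation; "force": force on the tool from outside, world axes, zero at the start; "torque": the same for the moment, N m; "width": finger opening in mm; "gripper_force": force on a finger pad.
Only numpy, scipy, OpenCV 4.12 (cv2) and the standard library are available. Lean on these libraries where they do the work, as an engineer would, in place of code of your own. Each camera call takes 0.05 s, during which the arm holds its last target. There are 200 camera calls.

## Task

The orange parts cup is stuck in its bench holder, its two ears caught under the holder's lips. Grip it by its rim, twist it until the ears are clear of the lips, pull it out, and set it down (do not drop it) upright and wholly on the round green pad. Leave the blue cup in its holder alone.

Things in the scene. Friction and masses are not known exactly. Their poses are not given: they have to be found in the camera images.
- orange_cup: Loose orange cup, 80 mm tall, 65-125 g, in a grey holder. Origin: centre of its underside, z up. 50 mm wide at the foot, 56 mm from 30 mm up to the rim; wall 3 mm. Two ears along its +x and -x reach 33 mm from the axis, 10 mm wide, 24-32 mm above the foot; a white stripe on wall and rim above each. In the holder its top 40 mm stands free: grip across the 56 mm from above; rim 86 mm above bench.
- orange_holder: Fixed grey holder of the orange cup, 46 mm high, 82 mm wide, bore 70 mm; origin: underside centre; floor at 6 mm. Two steel lips along its +x and -x, 12 mm wide, 40-46 mm high, reach in to 29.5 mm from the axis. The ears start under them (within 6 degrees, 2 mm below). Turned either way till cup x and holder x differ by 35-145 degrees (best 60-90), it lifts straight out; nothing else holds it.
- pad: Fixed round pad lying on the bench, green with a black edge, 170 mm in diameter, 4 mm thick. Origin: centre of its underside; top 4 mm above it. Clear of other things.
- blue_cup: The bystander: a blue cup of the same shape, seated the same way in its own identical grey holder. Origin: centre of its underside. To be left where it is.
Mind the look-alikes: they are no part of the job. Leave any pink look-alike of the orange_holder alone. Several things have the shape of the orange_cup; the one meant has the colours described above.

How it is judged:
By the outcome, as a careful person would: the job done as asked, in the order asked, and still so for the second after the job is handed in, with the robot touching nothing.
It also fails if it takes over 48 s, if anything falls off the work surface, if the arm or the gripper's body presses on something with over 40 N, if the wrist force passes 120 N, or if a joint passes its speed limit or range.

## Working session

There is one attempt and no reset: what is moved stays moved. The work goes in short steps, Python scripts to look and compute and a tool call to move; the robot and the scene stay as the last step left them, time stands still between calls to the robot, and variables do not carry over. Pictures are saved under pics/ and viewed, at most 11 in all, crops included, and the job is handed in when it is done.

Besides the shell and the picture viewer there is one more tool, called after "Call:" by a JSON object that holds its "fn" and its "kwargs", one argument or row to a line. send_rows: Moves the arm, as the interface text tells. Its arguments: {"type":"object","properties":{"series":{"type":"array","items":{"type":"object","properties":{"ax":{"type":"number"},"ay":{"type":"number"},"az":{"type":"number"},"dx":{"type":"number"},"dy":{"type":"number"},"dz":{"type":"number"},"hand":{"type":"number"}}}}},"required":["series"]}

```bash
mkdir -p pics; cat > h.py <<'E'
import numpy as np, cv2
from cell import read_state, get_image, finish_job
def ray(im,px):
    K=np.array(im["mtx"],float);R=np.array(im["R"]);t=np.array(im["t"])
    d=(np.array(px,float)-K[:2,2])/[K[0,0],K[1,1]]
    u=d.copy()
    for _ in range(30): u=d/(1+im["k1"]*(u@u))
    v=R.T@np.r_[u,1]; return -R.T@t, v/np.linalg.norm(v)
def onz(im,px,z):
    o,v=ray(im,px); return o+v*(z-o[2])/v[2]
def cross(a,b):
    (o1,v1),(o2,v2)=a,b
    s=np.linalg.lstsq(np.c_[v1,-v2],o2-o1,rcond=None)[0]
    p,q=o1+s[0]*v1,o2+s[1]*v2; return (p+q)/2,np.linalg.norm(p-q)
def save(im,n,crop=None,f=1):
    a=im["pixels"][:,:,::-1]
    if crop: a=a[crop[1]:crop[3],crop[0]:crop[2]]
    cv2.imwrite(f"pics/{n}.png",cv2.resize(a,None,fx=f,fy=f,interpolation=cv2.INTER_CUBIC))
E
python3 - <<'E'
from h import *
ims={n:get_image(n) for n in("top","side","wrist")}
import pickle; pickle.dump(ims,open("a.pkl","wb"))
a=np.vstack([np.hstack([ims["top"]["pixels"],ims["side"]["pixels"]])])[:,:,::-1]
save(ims["top"],"top",f=1.4);save(ims["side"],"side",f=1.4)
s=read_state();print(s["clock"],s["eef_pos"],s["tool_rot"],s["width"])
for n in ims: print(n,-np.array(ims[n]["R"]).T@ims[n]["t"],ims[n]["k1"])
E
```

```text
0.15 [ 245.05735255 -601.48422654  195.21446695] [-3.14017521e+00 -1.62062448e-06  3.86819841e-01] 85.43232749105535
top [499.21155253 -56.52976871 933.42477871] -0.06786965879008187
side [399.73953679 671.48051623 546.23704537] -0.11717093078842315
wrist [ 311.2678463  -574.29692256  373.16902052] -0.0554919520289569
```

View pics/top.png

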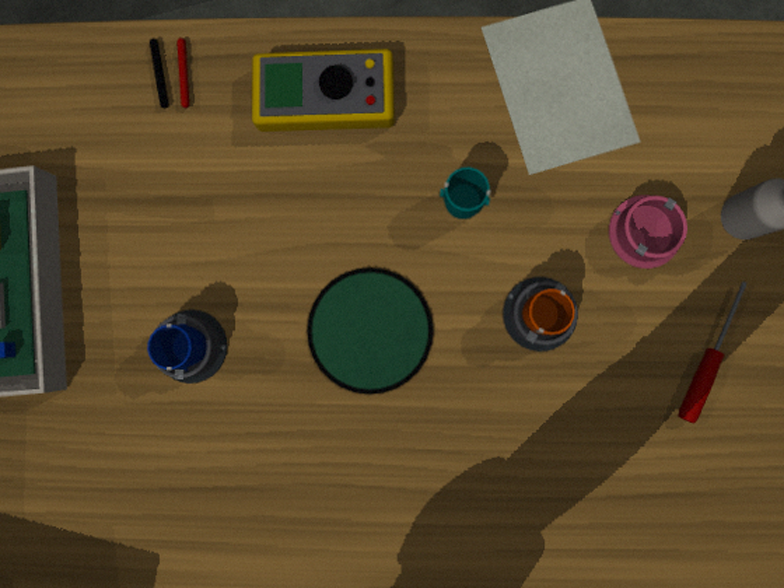

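View pics/side.png

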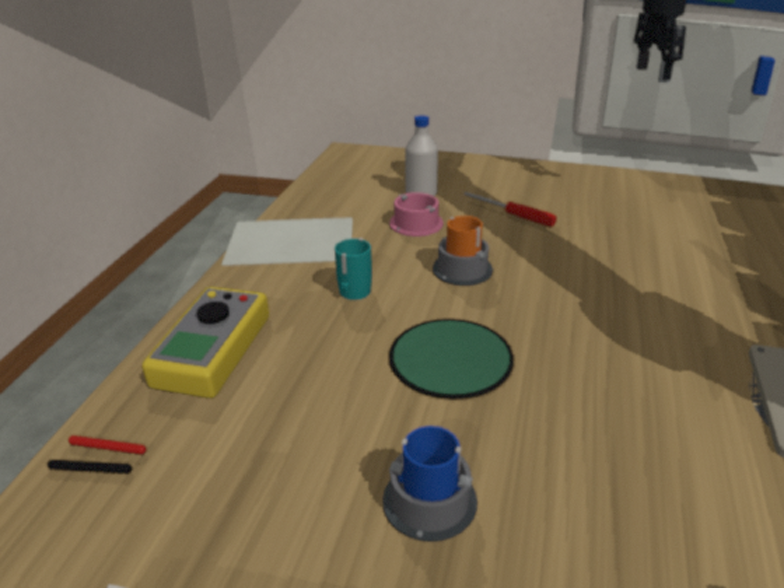

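The top view shows the orange cup at about (393,223) in unscaled pixels, its lips at about (380,241) and (405,210), and the pad at (264,236). In the side view the orange rim is at about (332,160) and the pad at (322,255). Next I'll zoom in and get numbers.

```bash
python3 - <<'E'
from h import *
import pickle; ims=pickle.load(open("a.pkl","rb"))
T,S=ims["top"],ims["side"]
def mask(im,lo,hi,box):
    h=cv2.cvtColor(im["pixels"],cv2.COLOR_RGB2HSV); m=cv2.inRange(h,lo,hi); k=np.zeros_like(m)
    x0,y0,x1,y1=box;k[y0:y1,x0:x1]=m[y0:y1,x0:x1];return k
def hull(m):
    return cv2.convexHull(max(cv2.findContours(m,0,1)[0],key=cv2.contourArea))
for n,im,bo,bp in(("top",T,(350,195,425,260),(210,180,320,290)),("side",S,(305,145,355,205),(265,215,380,295))):
    h=hull(mask(im,(3,150,60),(16,255,255),bo));e=cv2.fitEllipse(h)
    print(n,"orange",cv2.boundingRect(h),e)
    # pad
    g=hull(mask(im,(60,80,25),(90,255,255),bp));e=cv2.fitEllipse(g)
    print("pad",e,onz(im,e[0],4), [onz(im,p[0],4)[:2].round() for p in g[::max(1,len(g)//4)]])
    print("cup on z86",onz(im,cv2.fitEllipse(h)[0],86))
c=lambda im,b,f:cv2.resize(im["pixels"][b[1]:b[3],b[0]:b[2],::-1],(f,f),interpolation=cv2.INTER_CUBIC)
cv2.imwrite("pics/z.png",np.hstack([c(T,(352,190,422,260),400),c(S,(300,145,360,205),400)]))
E
```

```text
top orange (374, 206, 37, 34) ((391.9334716796875, 222.76158142089844), (32.9703369140625, 36.75037384033203), 78.4563217163086)
pad ((263.8229064941406, 235.92054748535156), (83.64179229736328, 84.0256576538086), 20.380226135253906) [508.09940339   7.81183209   4.        ] [array([587.,   3.]), array([496., -69.]), array([430.,   8.]), array([511.,  87.])]
cup on z86 [ 531.7646604  -215.79365279   86.        ]
side orange (319, 154, 26, 29) ((330.9895324707031, 167.8566436767578), (29.876863479614258, 31.410123825073242), 62.5877571105957)
pad ((322.07928466796875, 255.09185791015625), (52.50009536743164, 84.05821990966797), 92.90335845947266) [505.82361179  11.17926353   4.        ] [array([518., -72.]), array([435., -28.]), array([461.,  69.]), array([566.,  58.]), array([558., -56.])]
cup on z86 [ 525.92928168 -182.81934866   86.        ]
```

View pics/z.png

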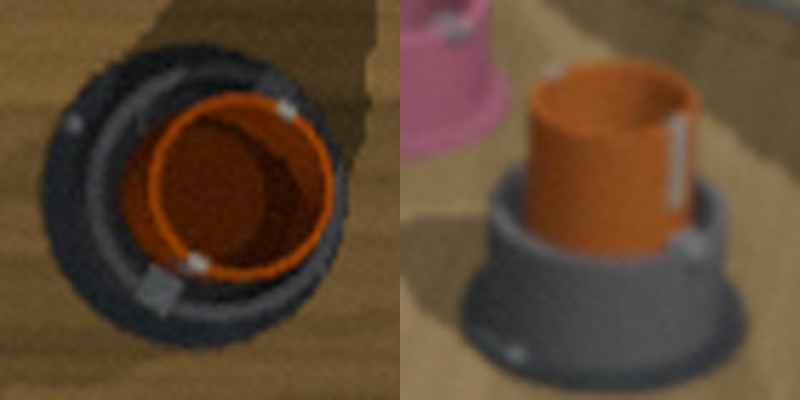

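The crop shows the rim in the top view centred at about (394.3,222.6). Its stripes are at (402.2,208.9) and (386.5,236.0). In the side view the stripes on the rim are at (322.9,155.8) and (341.7,162.7).

```bash
python3 - <<'E'
from h import *
import pickle; ims=pickle.load(open("a.pkl","rb"))
T,S=ims["top"],ims["side"]
a=[(402.2,208.9),(386.5,236.0),(394.35,222.5)];b=[(322.9,155.8),(341.7,162.7),(332.3,159.3)]
for p,q in zip(a,b): print(cross(ray(T,p),ray(S,q)), onz(T,p,86))
print("pad",cross(ray(T,(263.8,235.9)),ray(S,(322.1,255.1))))
A,B=onz(T,a[0],86),onz(T,a[1],86);d=B-A;print(np.hypot(*d[:2]),np.degrees(np.arctan2(d[1],d[0])))
A,B=[onz(T,(352+x/5.714,190+y/5.714),46) for x,y in((160,288),(275,80))];d=B-A;print("lips",(A+B)/2,np.hypot(*d[:2]),np.degrees(np.arctan2(d[1],d[0])))
E
```

```text
(array([ 554.23563467, -233.47627114,   86.70984782]), np.float64(2.554871566632919)) [ 555.54800282 -233.44227299   86.        ]
(array([ 507.86512963, -206.12139829,   88.85030248]), np.float64(2.620688163746502)) [ 509.19833664 -206.45775298   86.        ]
(array([ 530.80523313, -219.8003782 ,   87.54610114]), np.float64(2.7831476404753257)) [ 532.2443318  -219.90980063   86.        ]
pad (array([507.24649917,   7.91435892,   1.21585133]), np.float64(1.8541848973650188))
53.63260085568233 149.7922718301808
lips [ 534.35328741 -220.05538442   46.        ] 74.56656953058945 -29.039152903366627
```

Call:
{"fn": "send_rows", "kwargs": {
  "series": [
    {"dx": 40.9, "dy": -24.5, "dz": 1.5, "hand": 0},
    {"dx": 40.9, "dy": -24.5, "dz": 1.5, "hand": 0},
    {"dx": 40.9, "dy": -24.5, "dz": 1.5, "hand": 0},
    {"dx": 40.9, "dy": -24.5, "dz": 1.5, "hand": 0},
    {"dx": 40.9, "dy": -24.5, "dz": 1.5, "hand": 0},
    {"dx": 40.9, "dy": -24.5, "dz": 1.5, "hand": 0},
    {"dx": 40.9, "dy": -24.5, "dz": 1.5, "hand": 0},
    {"dx": 40.9, "dy": -24.5, "dz": 1.5, "hand": 0},
    {"dx": 40.9, "dy": -24.5, "dz": 1.5, "hand": 0},
    {"dx": 40.9, "dy": -24.5, "dz": 1.5, "hand": 0}
  ]
}}

```text
invalid input at $.series[0]: expected keys ax, ay, az, dx, dy, dz, hand
```

Call:
{"fn": "send_rows", "kwargs": {
  "series": [
    {"hand": 0},
    {"hand": 0},
    {"hand": 0},
    {"hand": 0}
  ]
}}

```text
invalid input at $.series[0]: expected keys ax, ay, az, dx, dy, dz, hand
```

```bash
python3 - <<'E'
from h import *
im=get_image("wrist");save(im,"w1",f=1.4);s=read_state();print(s["clock"],s["qpos"],s["eef_pos"],s["tool_rot"],s["force"])
import pickle;pickle.dump(im,open("w1.pkl","wb"))
E
```

```text
0.2 [ 1.11820414  0.6290181   0.03845499  1.5180033  -0.02700778  0.99633234
 -0.01999278] [ 245.05839783 -601.55656336  195.31859187] [-3.14034909e+00 -7.26729425e-06  3.86792901e-01] [ 0.07500585 -0.02181198  0.80940796]
```

View pics/w1.png

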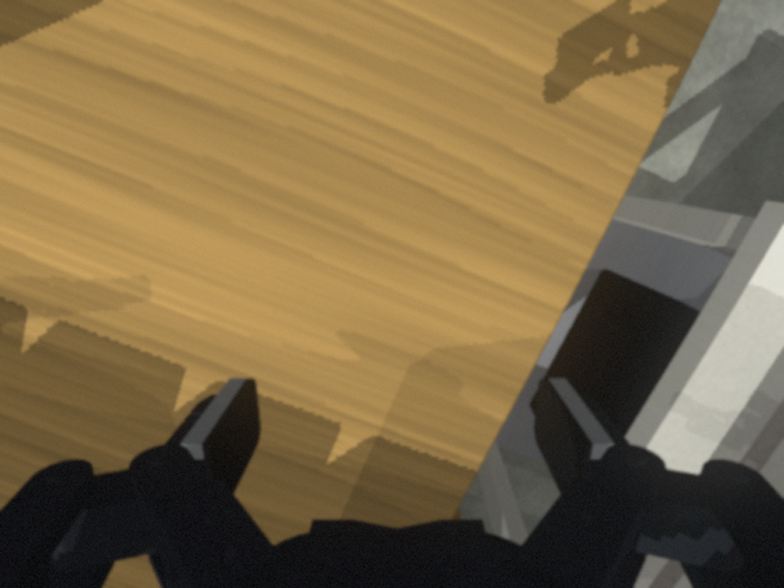

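The move was refused because every key is required. The wrist view shows only the bare bench, with the fingertips at about (170,290) and (400,290) unscaled. I'll resend it with all keys.

Call:
{"fn": "send_rows", "kwargs": {
  "series": [
    {"ax": 0, "ay": 0, "az": 0, "dx": 40.9, "dy": -24.5, "dz": 1.5, "hand": 0},
    {"ax": 0, "ay": 0, "az": 0, "dx": 40.9, "dy": -24.5, "dz": 1.5, "hand": 0},
    {"ax": 0, "ay": 0, "az": 0, "dx": 40.9, "dy": -24.5, "dz": 1.5, "hand": 0},
    {"ax": 0, "ay": 0, "az": 0, "dx": 40.9, "dy": -24.5, "dz": 1.5, "hand": 0},
    {"ax": 0, "ay": 0, "az": 0, "dx": 40.9, "dy": -24.5, "dz": 1.5, "hand": 0},
    {"ax": 0, "ay": 0, "az": 0, "dx": 40.9, "dy": -24.5, "dz": 1.5, "hand": 0},
    {"ax": 0, "ay": 0, "az": 0, "dx": 40.9, "dy": -24.5, "dz": 1.5, "hand": 0},
    {"ax": 0, "ay": 0, "az": 0, "dx": 40.9, "dy": -24.5, "dz": 1.5, "hand": 0},
    {"ax": 0, "ay": 0, "az": 0, "dx": 40.9, "dy": -24.5, "dz": 1.5, "hand": 0},
    {"ax": 0, "ay": 0, "az": 0, "dx": 40.9, "dy": -24.5, "dz": 1.5, "hand": 0}
  ]
}}

```text
clock: 1.2
eef_pos: [534.4, -215.5, 180.7]
tool_rot: [-3.14, -0.002, 0.393]
force: [0.3, 0.4, -0.1]
width: 85.3
gripper_force: 0.0
```

Call:
{"fn": "send_rows", "kwargs": {
  "series": [
    {"ax": 0, "ay": 0, "az": 0, "dx": 0, "dy": 0, "dz": 0, "hand": 0},
    {"ax": 0, "ay": 0, "az": 0, "dx": 0, "dy": 0, "dz": 0, "hand": 0},
    {"ax": 0, "ay": 0, "az": 0, "dx": 0, "dy": 0, "dz": 0, "hand": 0}
  ]
}}

```text
clock: 1.5
eef_pos: [530.5, -222.6, 180.9]
tool_rot: [3.141, 0.001, 0.384]
force: [0.8, -0.9, 0.1]
width: 85.2
gripper_force: 0.0
```

```bash
python3 - <<'E'
from h import *
im=get_image("wrist");save(im,"w2",f=1.4);s=read_state();print(s["clock"],s["qpos"],s["eef_pos"],s["tool_rot"],s["force"])
import pickle;pickle.dump(im,open("w1.pkl","wb"))
E
```

```text
1.55 [ 0.32754167  0.53735209  0.03131592  1.74880753 -0.01973961  0.85613692
 -0.81957933] [ 530.41393187 -222.7284973   180.92484418] [3.14102919e+00 1.04239041e-03 3.83826681e-01] [-0.35886876 -0.09715738  0.05617086]
```

View pics/w2.png

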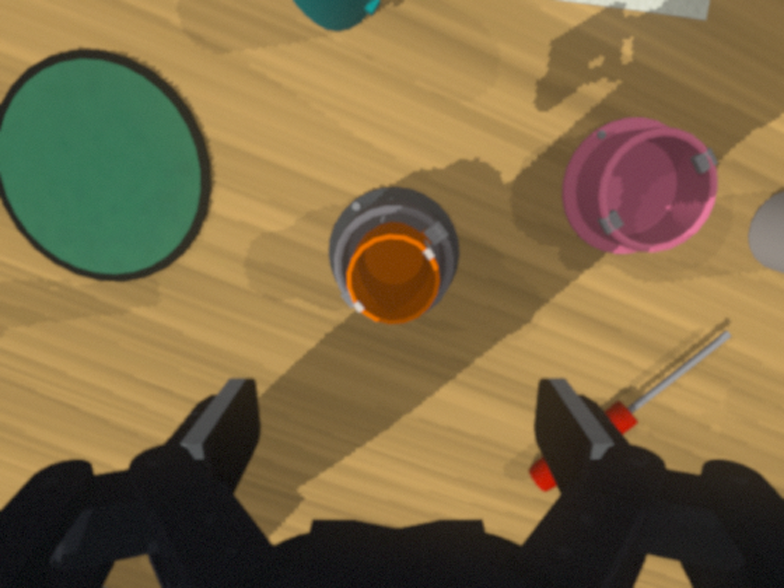

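The wrist view has the rim centred at about (281,199) unscaled, with stripes at (306.4,181.4) and (256.4,219.3). The lip is at (312,166).

```bash
python3 - <<'E'
from h import *
import pickle;W=pickle.load(open("w1.pkl","rb"));T=pickle.load(open("a.pkl","rb"))["top"]
for p,q in(((281.2,199.6),(394.35,222.6)),((306.4,181.4),(402.2,208.9)),((256.4,219.3),(386.5,236.0))):
    print(onz(W,p,86),cross(ray(W,p),ray(T,q)))
E
```

```text
[ 531.86691196 -219.84923573   86.        ] (array([ 532.04329468, -219.77597155,   86.72805076]), np.float64(0.015603314275071362))
[ 553.89217583 -233.2223006    86.        ] (array([ 555.04253711, -232.1090504 ,   93.0282157 ]), np.float64(0.27427117585040817))
[ 508.03549326 -206.83155999   86.        ] (array([ 509.02896592, -206.36725028,   88.56151523]), np.float64(0.7671306119855712))
```

Call:
{"fn": "send_rows", "kwargs": {
  "series": [
    {"ax": 0, "ay": 0, "az": 0, "dx": 0.26, "dy": -0.2, "dz": 2, "hand": 0},
    {"ax": 0, "ay": 0, "az": 0, "dx": 0.26, "dy": -0.2, "dz": 4, "hand": 0},
    {"ax": 0, "ay": 0, "az": 0, "dx": 0.26, "dy": -0.2, "dz": 6, "hand": 0},
    {"ax": 0, "ay": 0, "az": 0, "dx": 0.26, "dy": -0.2, "dz": 8, "hand": 0},
    {"ax": 0, "ay": 0, "az": 0, "dx": 0.26, "dy": -0.2, "dz": 10, "hand": 0},
    {"ax": 0, "ay": 0, "az": 0, "dx": 0.26, "dy": -0.2, "dz": 11.5, "hand": 0},
    {"ax": 0, "ay": 0, "az": 0, "dx": 0.26, "dy": -0.2, "dz": 12.7, "hand": 0},
    {"ax": 0, "ay": 0, "az": 0, "dx": 0.26, "dy": -0.2, "dz": 12.7, "hand": 0},
    {"ax": 0, "ay": 0, "az": 0, "dx": 0.26, "dy": -0.2, "dz": 12.7, "hand": 0}
  ]
}}

```text
clock: 2.45
eef_pos: [533.2, -218.7, 54.2]
tool_rot: [3.141, -0.0, 0.386]
force: [0.6, -0.7, 0.3]
width: 85.5
gripper_force: 0.0
```

Call:
{"fn": "send_rows", "kwargs": {
  "series": [
    {"ax": 0, "ay": 0, "az": 0, "dx": 0, "dy": 0, "dz": 0, "hand": 0.2},
    {"ax": 0, "ay": 0, "az": 0, "dx": 0, "dy": 0, "dz": 0, "hand": 0.3},
    {"ax": 0, "ay": 0, "az": 0, "dx": 0, "dy": 0, "dz": 0, "hand": 0.4},
    {"ax": 0, "ay": 0, "az": 0, "dx": 0, "dy": 0, "dz": 0, "hand": 0.6},
    {"ax": 0, "ay": 0, "az": 0, "dx": 0, "dy": 0, "dz": 0, "hand": 1},
    {"ax": 0, "ay": 0, "az": 0, "dx": 0, "dy": 0, "dz": 0, "hand": 1},
    {"ax": 0, "ay": 0, "az": 0, "dx": 0, "dy": 0, "dz": 0, "hand": 1},
    {"ax": 0, "ay": 0, "az": 0, "dx": 0, "dy": 0, "dz": 0, "hand": 1}
  ]
}}

```text
clock: 3.25
eef_pos: [533.2, -218.0, 53.9]
tool_rot: [-3.142, 0.0, 0.387]
force: [-0.3, -0.6, -0.4]
width: -0.0
gripper_force: 0.0
```

```bash
python3 - <<'E'
from h import *
W=get_image("wrist");S=get_image("side");s=read_state();print(s["eef_pos"],s["width"],s["gripper_force"],s["force"])
c=lambda im,b,f:cv2.resize(im["pixels"][b[1]:b[3],b[0]:b[2],::-1],f,interpolation=cv2.INTER_CUBIC)
cv2.imwrite("pics/g1.png",np.hstack([c(W,(100,100,460,420),(450,400)),c(S,(285,110,385,230),(333,400))]))
E
```

```text
[ 533.22737909 -217.95234478   53.88808156] 0.07370176440075847 0.0 [ 0.6322733   0.21169418 -0.11079262]
```

View pics/g1.png

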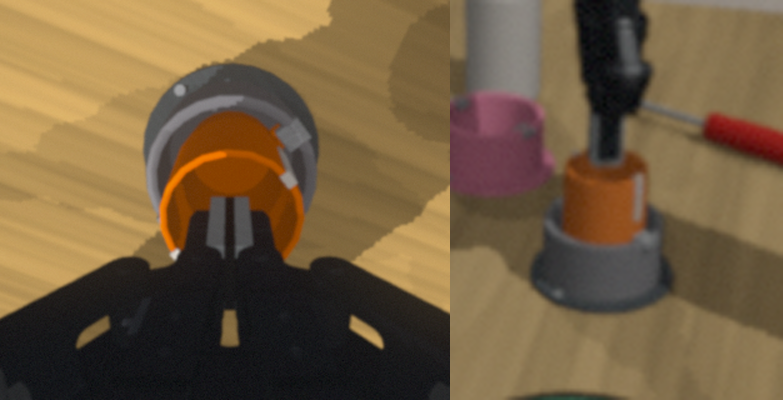

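The fingers shut over the cup without touching it. In the side view their tips end at about (331.5,159.5), which is the rim-centre pixel, so they appear to be at about rim height and not 32 mm below it. I'll check this.

```bash
python3 - <<'E'
from h import *
import pickle;S=pickle.load(open("a.pkl","rb"))["side"]
def near(im,px,x,y):
    return cross(ray(im,px),(np.array([x,y,0.]),np.array([0,0,1.])))
print("start open",near(S,(467.9,51),245,-602))
print("now",near(S,(331.5,159.5),533.2,-218))
W=get_image("wrist");S2=get_image("side");s=read_state();p=s["eef_pos"]
def proj(im,X):
    c=np.array(im["R"])@X+im["t"];u=c[:2]/c[2];u=u*(1+im["k1"]*(u@u));K=im["mtx"];return u*[K[0][0],K[1][1]]+[K[0][2],K[1][2]],c[2]
for z in (54,70,87): print(z,proj(W,np.r_[p[:2],z]),proj(S2,np.r_[p[:2],z]))
print("cam",-np.array(W["R"]).T@W["t"])
c=lambda im,b,f:cv2.resize(im["pixels"][b[1]:b[3],b[0]:b[2],::-1],f,interpolation=cv2.INTER_CUBIC)
cv2.imwrite("pics/g2.png",np.hstack([c(W,(230,220,330,320),(400,400)),c(S2,(305,130,355,180),(400,400))]))
E
```

```text
start open (array([ 242.05203325, -601.62792921,  253.47211036]), np.float64(5.942708019426123))
now (array([ 532.06768716, -218.16695024,   87.68039486]), np.float64(2.2891087809472492))
54 (array([283.79499095, 245.06278309]), np.float64(190.9952426958514)) (array([329.7954171 , 172.91601727]), np.float64(1015.5245935421854))
70 (array([283.84186965, 256.58650379]), np.float64(175.6582156863423)) (array([330.09387685, 166.58560877]), np.float64(1006.4856324046369))
87 (array([283.9014044 , 271.23592006]), np.float64(159.36262448873885)) (array([330.41432034, 159.74197752]), np.float64(996.8817361959917))
cam [ 599.40764736 -190.59032371  231.97806341]
```

View pics/g2.png

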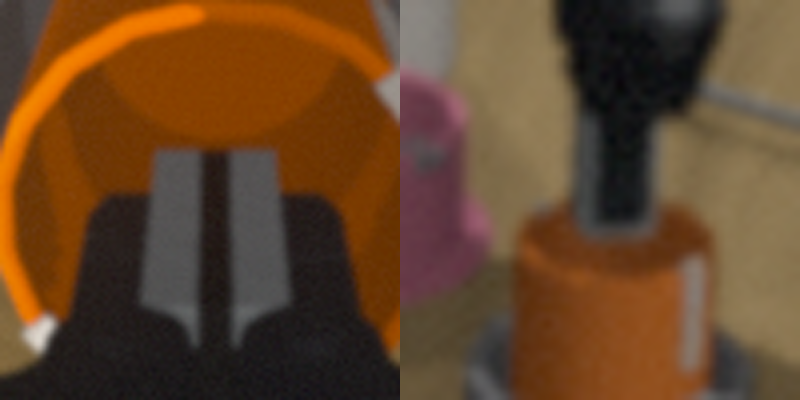

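The shut tips really are at z≈87, level with the rim, while the state reads 54. The real fingertips therefore sit about 33 mm above the reported TCP. I'll raise, open, then descend by heights measured relative to the rim.

Call:
{"fn": "send_rows", "kwargs": {
  "series": [
    {"ax": 0, "ay": 0, "az": 0, "dx": -0.18, "dy": 0.12, "dz": -2.5, "hand": 1},
    {"ax": 0, "ay": 0, "az": 0, "dx": -0.18, "dy": 0.12, "dz": -5, "hand": 1},
    {"ax": 0, "ay": 0, "az": 0, "dx": -0.18, "dy": 0.12, "dz": -5, "hand": 0},
    {"ax": 0, "ay": 0, "az": 0, "dx": -0.18, "dy": 0.12, "dz": -5, "hand": 0},
    {"ax": 0, "ay": 0, "az": 0, "dx": -0.18, "dy": 0.12, "dz": -5, "hand": 0},
    {"ax": 0, "ay": 0, "az": 0, "dx": -0.18, "dy": 0.12, "dz": -5, "hand": 0},
    {"ax": 0, "ay": 0, "az": 0, "dx": -0.18, "dy": 0.12, "dz": -5, "hand": 0},
    {"ax": 0, "ay": 0, "az": 0, "dx": -0.18, "dy": 0.12, "dz": -5, "hand": 0}
  ]
}}

```text
clock: 4.25
eef_pos: [531.7, -219.6, 103.4]
tool_rot: [-3.141, 0.001, 0.387]
force: [0.4, -0.7, 0.6]
width: 84.8
gripper_force: 0.0
```

```bash
python3 - <<'E'
from h import *
W=get_image("wrist");S2=get_image("side");s=read_state();print(s["eef_pos"],s["width"],s["tool_rot"])
c=lambda im,b,f:cv2.resize(im["pixels"][b[1]:b[3],b[0]:b[2],::-1],f,interpolation=cv2.INTER_CUBIC)
cv2.imwrite("pics/g3.png",np.hstack([c(W,(80,100,480,420),(500,400)),c(S2,(295,100,370,200),(300,400))]))
E
```

```text
[ 531.92063547 -219.69833636  103.64433998] 85.30986376120512 [-3.14129617e+00  3.21127553e-04  3.86825637e-01]
```

View pics/g3.png

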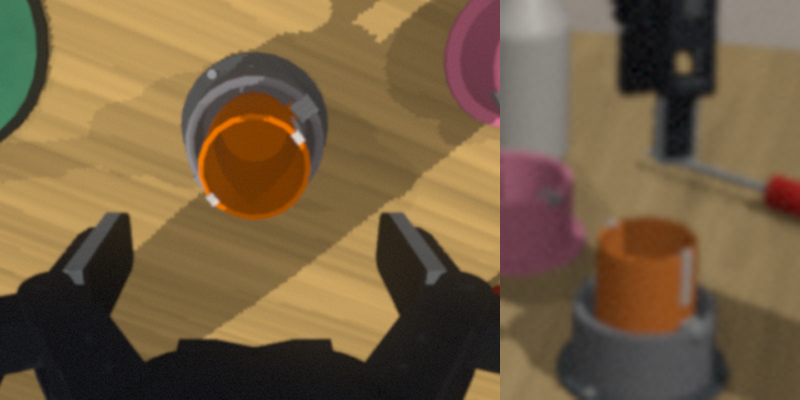

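The pads straddle the cup evenly: both the pad midpoint and the rim centre are at crop x≈255. The tips are well above the rim. Descending.

Call:
{"fn": "send_rows", "kwargs": {
  "series": [
    {"ax": 0, "ay": 0, "az": 0, "dx": 0, "dy": 0, "dz": 2, "hand": 0},
    {"ax": 0, "ay": 0, "az": 0, "dx": 0, "dy": 0, "dz": 4, "hand": 0},
    {"ax": 0, "ay": 0, "az": 0, "dx": 0, "dy": 0, "dz": 5, "hand": 0},
    {"ax": 0, "ay": 0, "az": 0, "dx": 0, "dy": 0, "dz": 6, "hand": 0},
    {"ax": 0, "ay": 0, "az": 0, "dx": 0, "dy": 0, "dz": 7, "hand": 0},
    {"ax": 0, "ay": 0, "az": 0, "dx": 0, "dy": 0, "dz": 8, "hand": 0},
    {"ax": 0, "ay": 0, "az": 0, "dx": 0, "dy": 0, "dz": 8, "hand": 0},
    {"ax": 0, "ay": 0, "az": 0, "dx": 0, "dy": 0, "dz": 8, "hand": 0}
  ]
}}

```text
clock: 5.15
eef_pos: [532.1, -219.8, 23.9]
tool_rot: [-3.142, 0.0, 0.387]
force: [0.8, 0.0, 0.2]
width: 85.5
gripper_force: 0.0
```

Call:
{"fn": "send_rows", "kwargs": {
  "series": [
    {"ax": 0, "ay": 0, "az": 0, "dx": 0, "dy": 0, "dz": 0, "hand": 0.2},
    {"ax": 0, "ay": 0, "az": 0, "dx": 0, "dy": 0, "dz": 0, "hand": 0.3},
    {"ax": 0, "ay": 0, "az": 0, "dx": 0, "dy": 0, "dz": 0, "hand": 0.4},
    {"ax": 0, "ay": 0, "az": 0, "dx": 0, "dy": 0, "dz": 0, "hand": 0.6},
    {"ax": 0, "ay": 0, "az": 0, "dx": 0, "dy": 0, "dz": 0, "hand": 1},
    {"ax": 0, "ay": 0, "az": 0, "dx": 0, "dy": 0, "dz": 0, "hand": 1},
    {"ax": 0, "ay": 0, "az": 0, "dx": 0, "dy": 0, "dz": 0, "hand": 1},
    {"ax": 0, "ay": 0, "az": 0, "dx": 0, "dy": 0, "dz": 0, "hand": 1}
  ]
}}

```text
clock: 5.95
eef_pos: [532.5, -219.8, 24.8]
tool_rot: [3.141, -0.001, 0.387]
force: [-1.1, 0.9, 4.4]
width: 53.8
gripper_force: 63.2
```

Gripped at about 56 mm with 63 N. Now the twist of about 75°.

Call:
{"fn": "send_rows", "kwargs": {
  "series": [
    {"ax": 0, "ay": 0, "az": 0.13, "dx": 0, "dy": 0, "dz": 0, "hand": 1},
    {"ax": 0, "ay": 0, "az": 0.26, "dx": 0, "dy": 0, "dz": 0, "hand": 1},
    {"ax": 0, "ay": 0, "az": 0.39, "dx": 0, "dy": 0, "dz": 0, "hand": 1},
    {"ax": 0, "ay": 0, "az": 0.52, "dx": 0, "dy": 0, "dz": 0, "hand": 1},
    {"ax": 0, "ay": 0, "az": 0.65, "dx": 0, "dy": 0, "dz": 0, "hand": 1},
    {"ax": 0, "ay": 0, "az": 0.78, "dx": 0, "dy": 0, "dz": 0, "hand": 1},
    {"ax": 0, "ay": 0, "az": 0.91, "dx": 0, "dy": 0, "dz": 0, "hand": 1},
    {"ax": 0, "ay": 0, "az": 1.04, "dx": 0, "dy": 0, "dz": 0, "hand": 1},
    {"ax": 0, "ay": 0, "az": 1.17, "dx": 0, "dy": 0, "dz": 0, "hand": 1},
    {"ax": 0, "ay": 0, "az": 1.3, "dx": 0, "dy": 0, "dz": 0, "hand": 1}
  ]
}}

```text
clock: 6.95
eef_pos: [533.7, -220.5, 24.9]
tool_rot: [-3.14, -0.003, -0.918]
force: [-0.3, 0.2, 2.8]
width: 53.3
gripper_force: 63.0
```

Call:
{"fn": "send_rows", "kwargs": {
  "series": [
    {"ax": 0, "ay": 0, "az": 0, "dx": 0, "dy": 0, "dz": 0, "hand": 1},
    {"ax": 0, "ay": 0, "az": 0, "dx": 0, "dy": 0, "dz": 0, "hand": 1},
    {"ax": 0, "ay": 0, "az": 0, "dx": 0, "dy": 0, "dz": 0, "hand": 1}
  ]
}}

```text
clock: 7.25
eef_pos: [533.4, -220.3, 24.9]
tool_rot: [-3.14, -0.003, -0.911]
force: [0.6, 0.5, 5.3]
width: 53.7
gripper_force: 63.3
```

```bash
python3 - <<'E'
from h import *
S2=get_image("side");W=get_image("wrist");T=get_image("top");s=read_state();print(s["eef_pos"],s["width"],s["tool_rot"],s["qpos"],s["torque"])
c=lambda im,b,f:cv2.resize(im["pixels"][b[1]:b[3],b[0]:b[2],::-1],f,interpolation=cv2.INTER_CUBIC)
cv2.imwrite("pics/g4.png",np.hstack([c(W,(80,100,480,420),(500,400)),c(S2,(295,125,355,205),(300,400))]))
E
```

```text
[ 533.41191661 -220.34085632   24.86614169] 53.28570397013158 [-3.14004869e+00 -2.54715341e-03 -9.11562386e-01] [ 0.12125349  0.79272344  0.35480286  1.86743056 -0.48166301  0.56356249
 -1.69136534] [-0.16780476 -0.14069043 -0.05228839]
```

View pics/g4.png

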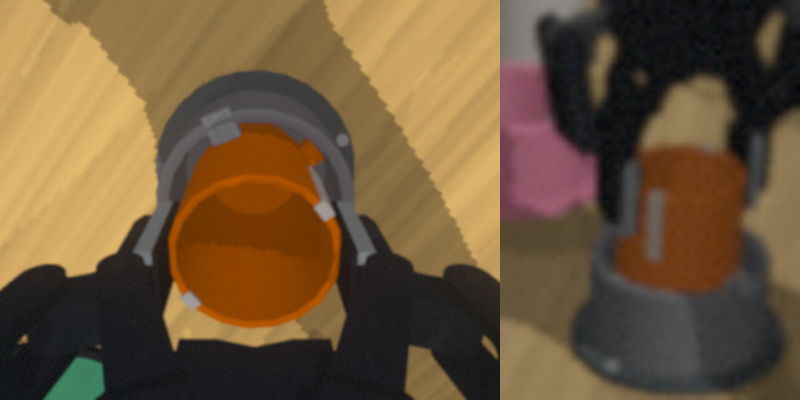

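The cup turned with the gripper: its ear, at crop (312,152), is now well clear of the lip at (222,125). Lifting.

Call:
{"fn": "send_rows", "kwargs": {
  "series": [
    {"ax": 0, "ay": 0, "az": 0, "dx": 0, "dy": 0, "dz": -0.5, "hand": 1},
    {"ax": 0, "ay": 0, "az": 0, "dx": 0, "dy": 0, "dz": -1, "hand": 1},
    {"ax": 0, "ay": 0, "az": 0, "dx": 0, "dy": 0, "dz": -1.5, "hand": 1},
    {"ax": 0, "ay": 0, "az": 0, "dx": 0, "dy": 0, "dz": -2, "hand": 1},
    {"ax": 0, "ay": 0, "az": 0, "dx": 0, "dy": 0, "dz": -2, "hand": 1}
  ]
}}

```text
clock: 7.9
eef_pos: [532.5, -220.0, 44.7]
tool_rot: [-3.141, -0.001, -0.913]
force: [0.4, 0.2, -0.3]
width: 53.7
gripper_force: 63.1
```

Call:
{"fn": "send_rows", "kwargs": {
  "series": [
    {"ax": 0, "ay": 0, "az": 0, "dx": 0, "dy": 0, "dz": -1.5, "hand": 1},
    {"ax": 0, "ay": 0, "az": 0, "dx": 0, "dy": 0, "dz": -3, "hand": 1},
    {"ax": 0, "ay": 0, "az": 0, "dx": 0, "dy": 0, "dz": -4.5, "hand": 1},
    {"ax": 0, "ay": 0, "az": 0, "dx": 0, "dy": 0, "dz": -6, "hand": 1},
    {"ax": 0, "ay": 0, "az": 0, "dx": 0, "dy": 0, "dz": -7, "hand": 1},
    {"ax": 0, "ay": 0, "az": 0, "dx": 0, "dy": 0, "dz": -7, "hand": 1}
  ]
}}

```text
clock: 8.5
eef_pos: [532.9, -220.1, 115.1]
tool_rot: [-3.14, -0.002, -0.913]
force: [0.1, 0.5, -1.6]
width: 53.4
gripper_force: 63.2
```

```bash
python3 - <<'E'
from h import *
S2=get_image("side");s=read_state();p=s["eef_pos"];print(p,s["width"],s["gripper_force"],s["tool_rot"],s["force"])
h=cv2.cvtColor(S2["pixels"],cv2.COLOR_RGB2HSV); m=cv2.inRange(h,(3,150,60),(16,255,255))[60:230,290:380]
ys,xs=np.where(m);print("orange side box",xs.min()+290,xs.max()+290,ys.min()+60,ys.max()+60)
px=((xs.min()+xs.max())/2+290,ys.max()+60)
print("foot z~",cross(ray(S2,px),(np.array([p[0],p[1]+25,0.]),np.array([0,0,1.]))))
c=np.array(s["eef_pos"]);y=s["tool_rot"][2]
d=np.array([507.5,8.5])-p[:2];print("to pad dx,dy cm",(d@[np.cos(y),np.sin(y)])/10,(d@[np.sin(y),-np.cos(y)])/10)
E
```

```text
[ 532.29921912 -219.75338703  114.1918133 ] 53.069184433989264 63.20723642857047 [-3.14104173e+00 -6.79207419e-04 -9.12994461e-01] [-0.11434714  0.18278043 -2.00466977]
orange side box 320 379 116 159
foot z~ (array([ 510.92259384, -196.95837404,  103.41784087]), np.float64(42.98009196536747))
to pad dx,dy cm -19.578730517843397 -11.992473094452127
```

Call:
{"fn": "send_rows", "kwargs": {
  "series": [
    {"ax": 0, "ay": 0, "az": 0, "dx": -1.5, "dy": -0.9, "dz": 0, "hand": 1},
    {"ax": 0, "ay": 0, "az": 0, "dx": -4, "dy": -2.45, "dz": 0, "hand": 1},
    {"ax": 0, "ay": 0, "az": 0, "dx": -7, "dy": -4.3, "dz": 0, "hand": 1},
    {"ax": 0, "ay": 0, "az": 0, "dx": -10, "dy": -6.1, "dz": 0, "hand": 1},
    {"ax": 0, "ay": 0, "az": 0, "dx": -13, "dy": -8, "dz": 0, "hand": 1},
    {"ax": 0, "ay": 0, "az": 0, "dx": -16, "dy": -9.8, "dz": 0, "hand": 1},
    {"ax": 0, "ay": 0, "az": 0, "dx": -18, "dy": -11, "dz": 0, "hand": 1},
    {"ax": 0, "ay": 0, "az": 0, "dx": -19.6, "dy": -12, "dz": 0, "hand": 1},
    {"ax": 0, "ay": 0, "az": 0, "dx": -19.6, "dy": -12, "dz": 0, "hand": 1},
    {"ax": 0, "ay": 0, "az": 0, "dx": -19.6, "dy": -12, "dz": 0, "hand": 1}
  ]
}}

```text
clock: 9.55
eef_pos: [506.9, 8.4, 113.4]
tool_rot: [3.141, -0.0, -0.913]
force: [0.4, -0.4, -0.6]
width: 53.6
gripper_force: 63.2
```

Call:
{"fn": "send_rows", "kwargs": {
  "series": [
    {"ax": 0, "ay": 0, "az": 0, "dx": 0, "dy": 0, "dz": 2, "hand": 1},
    {"ax": 0, "ay": 0, "az": 0, "dx": 0, "dy": 0, "dz": 4, "hand": 1},
    {"ax": 0, "ay": 0, "az": 0, "dx": 0, "dy": 0, "dz": 6, "hand": 1},
    {"ax": 0, "ay": 0, "az": 0, "dx": 0, "dy": 0, "dz": 7, "hand": 1},
    {"ax": 0, "ay": 0, "az": 0, "dx": 0, "dy": 0, "dz": 7, "hand": 1},
    {"ax": 0, "ay": 0, "az": 0, "dx": 0, "dy": 0, "dz": 7, "hand": 1},
    {"ax": 0, "ay": 0, "az": 0, "dx": 0, "dy": 0, "dz": 7, "hand": 1}
  ]
}}

```text
clock: 10.25
eef_pos: [508.0, 8.3, 44.7]
tool_rot: [-3.14, -0.001, -0.914]
force: [0.6, 0.0, -0.9]
width: 53.4
gripper_force: 63.2
```

```bash
python3 - <<'E'
from h import *
S2=get_image("side");T=get_image("top");s=read_state();p=s["eef_pos"];print(p,s["tool_rot"],s["force"],s["width"])
c=lambda im,b,f:cv2.resize(im["pixels"][b[1]:b[3],b[0]:b[2],::-1],f,interpolation=cv2.INTER_CUBIC)
cv2.imwrite("pics/g5.png",np.hstack([c(T,(200,170,330,300),(400,400)),c(S2,(260,180,390,310),(400,400))]))
E
```

```text
[507.90121087   8.64152538  44.70093026] [-3.14028263e+00 -9.94811293e-04 -9.13217539e-01] [ 0.77385966  0.02726077 -1.49064859] 53.08533741057521
```

View pics/g5.png

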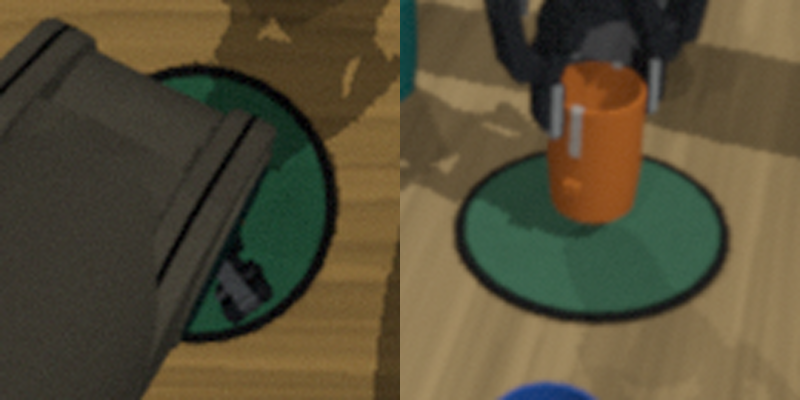

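The cup is upright over the middle of the pad, with its foot at crop (595,215) and about 20 mm to go. Now lowering gently.

Call:
{"fn": "send_rows", "kwargs": {
  "series": [
    {"ax": 0, "ay": 0, "az": 0, "dx": 0, "dy": 0, "dz": 0.7, "hand": 1},
    {"ax": 0, "ay": 0, "az": 0, "dx": 0, "dy": 0, "dz": 1.3, "hand": 1},
    {"ax": 0, "ay": 0, "az": 0, "dx": 0, "dy": 0, "dz": 1.7, "hand": 1},
    {"ax": 0, "ay": 0, "az": 0, "dx": 0, "dy": 0, "dz": 1.9, "hand": 1},
    {"ax": 0, "ay": 0, "az": 0, "dx": 0, "dy": 0, "dz": 2.0, "hand": 1},
    {"ax": 0, "ay": 0, "az": 0, "dx": 0, "dy": 0, "dz": 2.1, "hand": 1},
    {"ax": 0, "ay": 0, "az": 0, "dx": 0, "dy": 0, "dz": 2.1, "hand": 1},
    {"ax": 0, "ay": 0, "az": 0, "dx": 0, "dy": 0, "dz": 2.1, "hand": 1}
  ]
}}

```text
clock: 11.15
eef_pos: [507.4, 8.7, 23.0]
tool_rot: [-3.141, -0.0, -0.913]
force: [0.4, -0.0, -0.8]
width: 53.3
gripper_force: 63.2
```

Call:
{"fn": "send_rows", "kwargs": {
  "series": [
    {"ax": 0, "ay": 0, "az": 0, "dx": 0, "dy": 0, "dz": 0.05, "hand": 1},
    {"ax": 0, "ay": 0, "az": 0, "dx": 0, "dy": 0, "dz": 0.1, "hand": 1},
    {"ax": 0, "ay": 0, "az": 0, "dx": 0, "dy": 0, "dz": 0.1, "hand": 1}
  ]
}}

```text
clock: 11.45
eef_pos: [507.4, 8.7, 22.8]
tool_rot: [-3.141, -0.0, -0.913]
force: [-1.9, 0.1, 7.7]
width: 53.7
gripper_force: 64.2
```

Contact at 7.7 N, at the height expected. Releasing gently and then rising.

Call:
{"fn": "send_rows", "kwargs": {
  "series": [
    {"ax": 0, "ay": 0, "az": 0, "dx": 0, "dy": 0, "dz": 0, "hand": 0.35},
    {"ax": 0, "ay": 0, "az": 0, "dx": 0, "dy": 0, "dz": 0, "hand": 0.25},
    {"ax": 0, "ay": 0, "az": 0, "dx": 0, "dy": 0, "dz": 0, "hand": 0.15},
    {"ax": 0, "ay": 0, "az": 0, "dx": 0, "dy": 0, "dz": 0, "hand": 0},
    {"ax": 0, "ay": 0, "az": 0, "dx": 0, "dy": 0, "dz": 0, "hand": 0},
    {"ax": 0, "ay": 0, "az": 0, "dx": 0, "dy": 0, "dz": 0, "hand": 0},
    {"ax": 0, "ay": 0, "az": 0, "dx": 0, "dy": 0, "dz": 0, "hand": 0}
  ]
}}

```text
clock: 12.15
eef_pos: [507.2, 8.7, 21.9]
tool_rot: [3.142, 0.0, -0.913]
force: [0.7, 0.5, -0.3]
width: 85.5
gripper_force: 0.0
```

Call:
{"fn": "send_rows", "kwargs": {
  "series": [
    {"ax": 0, "ay": 0, "az": 0, "dx": 0, "dy": 0, "dz": -1, "hand": 0},
    {"ax": 0, "ay": 0, "az": 0, "dx": 0, "dy": 0, "dz": -3, "hand": 0},
    {"ax": 0, "ay": 0, "az": 0, "dx": 0, "dy": 0, "dz": -5, "hand": 0},
    {"ax": 0, "ay": 0, "az": 0, "dx": 0, "dy": 0, "dz": -8, "hand": 0},
    {"ax": 0, "ay": 0, "az": 0, "dx": 0, "dy": 0, "dz": -11, "hand": 0},
    {"ax": 0, "ay": 0, "az": 0, "dx": 0, "dy": 0, "dz": -14, "hand": 0},
    {"ax": 0, "ay": 0, "az": 0, "dx": 0, "dy": 0, "dz": -14, "hand": 0},
    {"ax": 0, "ay": 0, "az": 0, "dx": 0, "dy": 0, "dz": -14, "hand": 0}
  ]
}}

```text
clock: 12.95
eef_pos: [507.5, 9.0, 162.9]
tool_rot: [-3.14, -0.001, -0.913]
force: [1.1, 0.2, 0.5]
width: 85.3
gripper_force: 0.0
```

```bash
python3 - <<'E'
from h import *
S2=get_image("side");W=get_image("wrist");s=read_state();p=s["eef_pos"];print(s["clock"],p,s["force"],s["width"])
c=lambda im,b,f:cv2.resize(im["pixels"][b[1]:b[3],b[0]:b[2],::-1],f,interpolation=cv2.INTER_CUBIC)
cv2.imwrite("pics/g6.png",np.hstack([c(W,(0,0,560,420),(400,300)),c(S2,(220,120,420,270+0),(400,300))]))
E
```

```text
13.05 [506.41906412   8.93641623 161.43482926] [-0.54426869 -0.75781557  0.09708658] 85.56959679072953
```

View pics/g6.png

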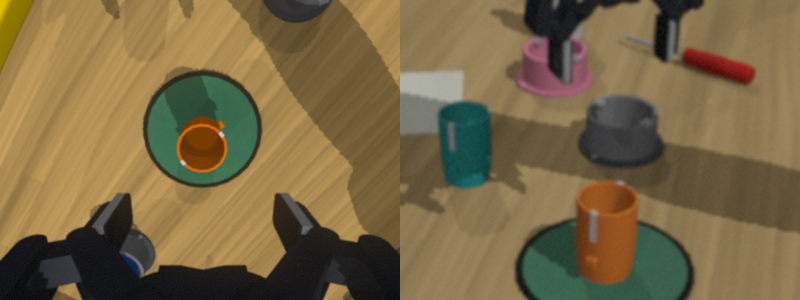

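The orange cup stands upright near the middle of the pad (side crop (605,230)). Its holder is empty, the gripper is clear, and the blue cup is still in its holder.

```bash
python3 -c "
from cell import finish_job; print(finish_job())"
```

```text
the job is handed in; nothing more can be done
None
```

I twisted the orange cup free, lifted it out and set it upright on the green pad, left the blue cup alone, and handed the job in at about 13 s; the hand-in returned no verdict.

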